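# Close a two-part mould and lock it with its draw latch

### The job

The two-part casting mould on the bench is loaded with its two steel bushes but stands open. Push the moving half (the one with the black knob) fully shut, hook the bar of the latch loop into the groove of the keeper on top of that half, feeling gently for the groove so that the bar is never pressed hard onto the keeper's walls, and then throw the red lever over centre until it lies fully home with the bar held in the groove. Leave the other things on the bench where they are.

Things in the scene. Friction and masses are not known exactly. Their poses are not given: they have to be found in the camera images.
- mould: Fixed part of the mould, bolted down: base plate 212 x 140 x 12 mm, guide rails at both sides (26 high, y +-55 to 65), fixed aluminium half (x 0 to 50, y +-54, 52 high) with two steel bushes in it. Origin on the bench top under the middle of the parting plane; x is the draw direction, from the moving half to the lever; y lies along the parting plane and all hinge axes; z up. The latch lies at y 0.
- half: Moving aluminium half, 50 x 108 mm, top 52 above the bench. It slides along the mould's x on about 3 N of friction and stays where left. Its frame coincides with the mould's when shut; its x in the mould's frame is then 0, at the start -30 to -45 mm. It carries the keeper on top and the black knob on its outer end.
- knob (a point): Middle of the head of the black knob on the moving half's outer end: 29 mm across at its widest, axis level along x and 32 mm above the bench. Its rounded outer end lies 8 mm outward (-x) of this point; the half's outer face is 30 mm inward (+x) of it.
- keeper_groove (a point): Nominal middle of the keeper's groove, at the height of the bar's axis when the bar lies on the groove's floor (79.5 mm above the bench). Axes as the mould's; moves with the half. The keeper is screwed on through slots: its real groove lies up to 4.5 mm to either side along x of this point, which nothing measures. The groove runs along y; its mouth is 8.6 mm wide.
- keeper_top (a point): 12 mm above keeper_groove. The keeper is a steel block 21 mm wide (y) on a foot 40 mm wide, 56 mm above the bench. On the lever side of its groove stands the hooked lip, leaning over the groove, its flat top 89 mm above the bench and 10 mm long in x; on the outer side a wall 7 mm thick, top 83.5 mm above the bench. A bar on the wall has its axis 7.5 mm above keeper_groove, on the lip 13 mm.
- loop_bar (a point): Middle of the bar of the latch loop: along y, flat-sided, 6 mm wide, 7 mm tall, with ball heads of 11 mm (52 mm over both) that turn between fingers pinching them. Legs run at y +-16 to the eyes on the lever. At the start the loop lies back on the keeper-side face of the raised lever. Moving the bar swings the lever along (3 to 8 N), so it may shift a few mm in the grip.
- loop: The loop (legs and bar). Origin on the axis of its eyes on the lever; the bar's axis lies 58.7 mm from there along the body's -x. It hinges freely and falls by its weight (about 70 g); springs let it lengthen by up to 14 mm, at 10 N per mm from 15 N. Under tension the bar ends up 1 mm outward to 9 mm inward of keeper_groove, in under the lip.
- lever (a joint): Angle of the latch lever with the red grip, rad: 0 closed (level, pointing to the mould's +x, on its rest post), growing as the grip is raised and swung over towards the keeper; 1.57 upright, 2.3 the limit. Hinge friction (0.045 N m) lets it stay where left. With the bar hooked the loop comes taut at 0.4 to 1.3 rad; past dead centre near 0.15 rad the lever snaps home by itself.
- lever_pivot (a point): Pivot axis of the lever, on a bracket on the fixed half, 18 mm along the mould's x and 73 mm above the bench; axes as the mould's. The eyes of the loop sit on the lever 20 mm from this axis; at lever angle a they lie in the direction a - 0.297 rad above +x.
- lever_tip (a point): On the upper face of the red grip (the face that looks to the keeper when raised), 74 mm from the pivot along the lever and 8 mm above the line through the pivot. The grip is 24 mm wide, 11.5 mm thick and ends 10 mm beyond this point. Pushing the lever shut here takes up to 3 to 14 N, depending on where the keeper sits. Closed, this point is 81 mm above the bench.
- screwdriver_yel: Bystander: yellow screwdriver; origin at the centre of its underside.
- parts_tray: Bystander: black parts tray; origin at the centre of its underside.
- tape: Bystander: roll of black tape; origin at the centre of its underside.
- pliers: Bystander: blue pliers; origin at the centre of its underside.
- wrench_13: Bystander: open-ended wrench; origin at the centre of its underside.

How it is judged (in metres and radians):
On the way, in this order (a step that is already met when the one before it is completed fails the run):
1. the moving half is pushed up to the fixed half (gap under 6 mm) (x of half in the frame of mould above -0.006 m and value of joint lever above 0.4 rad), for 0.2 s.
2. the loop's bar lies in the keeper's groove, with the mould still shut and the lever still up (x of loop_bar in the frame of keeper_groove between -0.0065 and 0.0115 m and z of loop_bar in the frame of keeper_groove between -0.006 and 0.004 m and x of half in the frame of mould above -0.006 m and value of joint lever above 0.35 rad), for 0.2 s.
At the end, for the whole second after the job is handed in: The moving half is fully shut (gap under 1.5 mm), the bar lies in the keeper's groove (its axis less than 4 mm above its resting height and 6.5 mm outward to 11.5 mm inward of the nominal groove), the lever is closed (under 0.05 rad) and everything is at rest (x of loop_bar in the frame of keeper_groove between -0.0065 and 0.0115 m and z of loop_bar in the frame of keeper_groove between -0.006 and 0.004 m and x of half in the frame of mould above -0.0015 m and value of joint lever below 0.05 rad and velocity of joint lever between -0.05 and 0.05 rad/s and linear speed of half below 0.01 m/s); the robot touches nothing.
It fails at once if the loop's bar is pressed with more than 25 N on top of the keeper's walls (bar axis more than 6.5 mm above its resting height) (z of loop_bar in the frame of keeper_groove above 0.0065 m and contact force between loop and half above 25 N).
It fails at once if a bystander (yellow screwdriver, black parts tray, roll of black tape, blue pliers, open-ended wrench) is moved by more than 20 mm (distance of any of screwdriver_yel, parts_tray, tape, pliers, wrench_13 from where it was at the start of the episode above 0.02 m).
It also fails if it takes over 61 s, if anything falls off the work surface, if the arm or the gripper's body presses on something with over 40 N, if the wrist force passes 120 N, or if a joint passes its speed limit or range.

### The arm

A 7-joint arm with a two-finger parallel gripper is mounted at the origin on a cart in front of the work surface, level with it; the furniture and walls round the work are solid. World frame = base frame: x ahead of the robot, y to its left, z up, the work surface at z = 0. Lengths are in m, angles in degrees, forces in N, time in s.
With the tool pointing down it reaches from about 0.4 to 0.85 m from the base axis. Payload 6.9 kg.
Tool frame: the origin (TCP) lies at the very end of the fingers, on their centre line; the grasp point (between the pads) lies 19 mm behind it (bot.grasp_offset is the distance from the TCP to the grasp point, in m); z points along the fingers, y is the line along which they close (so a half turn about z gives the same grasp; the last joint's range is limited). The gripper opens to 85 mm and grips with 20 to 120 N. Pads are 22 mm wide; open, the fingers measure 114 mm over their backs; the gripper's body (76 mm by 85 mm) begins 54 mm behind the grasp point. The pads swing forward as they close: fully open they stand 13 mm farther back than shut.
Start: joints at [75.086, 29.078, -13.613, 85.955, 7.202, 65.827, -8.869], TCP at [0.224, -0.584, 0.231] pointing down, gripper open.
Joint ranges: [-176.47, 176.47], [-13.61, 117.27], [-81.72, 77.17], [0.22, 143.17], [-87.28, 267.28], [10, 112.55], [-165.47, 165.47]. Speed limits (degrees/s): [136.94, 136.94, 180, 180, 180, 180, 180].

### API

Orientations are given as a 3x3 rotation matrix whose columns are the frame's x, y, z axes.
In Python, from cell import bot gives the robot as it stands.
- The arm moves only by the tool servo_tool, never from a script. Its argument "deltas" is a list of rows, each a list of 2 entries, a list of its own where there are three numbers: the shift along the tool's x, y, z as a fraction of full scale, then the turn, a rotation vector about the tool's x, y, z as a fraction of full scale. In form: [[[tx, ty, tz], [wx, wy, wz]], ...]. A call has exactly 8 rows; each row is the pose to reach, as a shift and turn from the pose commanded when the call began, along the tool's axes at that moment; what a row does not reach only later rows make up. Full scale, the value 1, is 100 cm for a shift and 60 degrees for a turn. A row lasts 1/12 s, in which the tool goes at most 41.7 mm and 7.16 degrees, less where a joint would pass 70% of its speed; a pose out of reach is approached as far as the arm can. A call with a number of a shift or a turn outside -1 to 1 is refused whole. A call with a gripper value outside its range is refused whole. "jaw" is the gripper command: -1 is shut, 1 is fully open, values between are in proportion, set as the call begins (left out, the last holds). The fingers move at their own pace and stop on an object; the grip force is fixed at half the most. Time passes only in rows, so rows that repeat a pose let the fingers close, or fill a call up. It gives the time, the measured TCP pose, the force, the opening and the grip force at its end, in the units of the state.
- bot.observe(): the state, without advancing time (a new reading comes with each control period).
- bot.read_camera(name): name is "side" or "top"; returns the picture (480x640x3 uint8, red, green, blue); there is no depth.
- bot.get_calibration(name): a dict with "fx", "fy", "cx", "cy" (pixels), "rvec" (rotation vector, rad) and "tvec" (3), from world to camera coordinates, as OpenCV has them. Camera axes: x right, y down, z forward; pixel columns grow to the right and rows downward; lengths in m; the calibration is good to about 2 mm. A picture is of the moment at which its call begins. get_calibration takes no time and is no camera call.
- bot.hand_in(): hands the job in; it is judged then, once.
The state is a dict: "clock": time; "qpos": joint angles; "joint_vel": joint speeds; "effort": joint torques, N m; "ee_pos": TCP position; "eef_rot": TCP orientation; "wrist_force": force on the tool from outside, world axes, zero at the start; "moment": the same for the moment, N m; "grip_width": finger opening in m; "grip_force": force on a finger pad.
Only numpy, scipy, OpenCV 4.12 (cv2) and the standard library are available. Lean on these libraries where they do the work, as an engineer would, in place of code of your own. Each camera call takes 0.05 s, during which the arm holds its last target. There are 200 camera calls.

## Working session

There is one attempt and no reset: what is moved stays moved. The work goes in short steps, Python scripts to look and compute and a tool call to move; the robot and the scene stay as the last step left them, time stands still between calls to the robot, and variables do not carry over. Pictures are saved under pics/ and viewed, at most 10 in all, crops included, and the job is handed in when it is done.

Besides the shell and the picture viewer there is one more tool, called after ">>>" as name([rows], argument=value, ...), one row to a line, values as JSON. servo_tool: Moves the arm, as the interface text tells. Shift numbers are shares of 100 cm and turn numbers shares of 60 degrees, none past 1 either way. Its arguments: {"type":"object","properties":{"deltas":{"type":"array","items":{"type":"array"}},"jaw":{"type":"number"}},"required":["deltas"]}

```bash
ls; mkdir -p pics; python3 - <<'E'
from cell import bot
import cv2
s=bot.observe();print(s)
for n in("top","side"):
    print(n,bot.get_calibration(n))
    cv2.imwrite(f"pics/{n}0.png",bot.read_camera(n)[:,:,::-1])
E
```

```text
pics
{'clock': 0.0, 'qpos': array([ 75.08593981,  29.12613824, -13.6088296 ,  86.00855945,
         7.19976417,  65.82684799,  -8.87000981]), 'joint_vel': array([ 0.01160345, -0.05494748,  0.05570416,  0.04608891, -0.03391689,
       -0.09842759,  0.10243824]), 'effort': array([-6.72799597e-04, -6.20602512e+01, -2.18643486e+00, -2.49656940e+01,
        1.28302988e-02,  1.18908918e-02,  1.74800675e-05]), 'ee_pos': array([ 0.22331629, -0.58320289,  0.23042386]), 'eef_rot': array([[ 9.33843586e-01,  3.57681066e-01, -6.41788950e-04],
       [ 3.57681642e-01, -9.33842075e-01,  1.67990603e-03],
       [ 1.54105506e-06, -1.79832560e-03, -9.99998383e-01]]), 'wrist_force': array([ 0.91895363, -0.12672864,  0.09490615]), 'moment': array([-0.00639812,  0.05056362,  0.02072457]), 'grip_force': 0.0, 'grip_width': 0.08525494290922868}
top {'fx': 540.8742906234386, 'fy': 540.8742906234386, 'cx': 314.39329083645737, 'cy': 229.36842729817107, 'rvec': array([ 2.13584836, -2.14768463,  0.09942182]), 'tvec': array([-0.22471173,  0.58318582,  1.3041735 ])}
side {'fx': 548.8120367687385, 'fy': 548.8120367687385, 'cx': 317.30557696782944, 'cy': 242.60406631913114, 'rvec': array([ 2.25045624,  0.03313128, -0.03477942]), 'tvec': array([-0.55826997, -0.09615246,  1.60588431])}
```

View pics/top0.png

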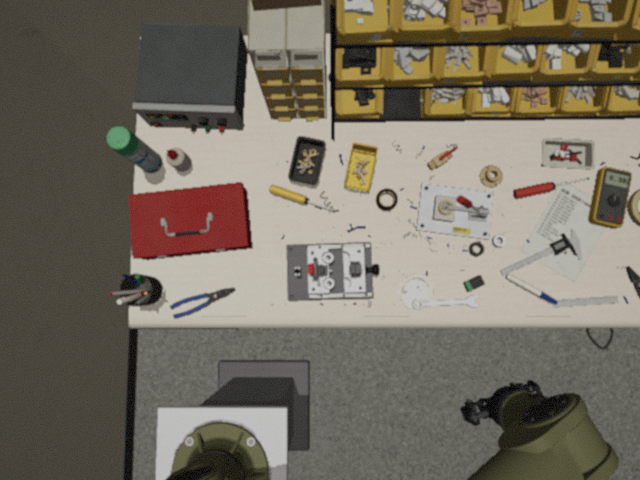

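View pics/side0.png

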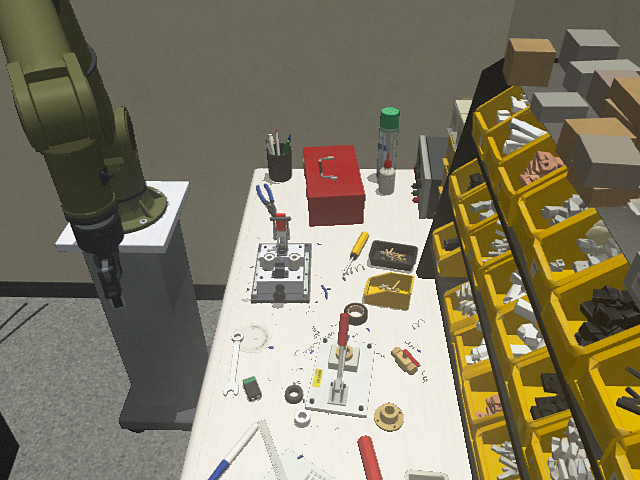

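The top view shows the mould at about (288–372, 243–300) px, with the black knob to the right at (375, 269) and the raised red lever near (315, 269). The side view shows the mould at about (280, 270) px with the lever up at (281, 225). I'll take enlarged crops to measure these.

```bash
cat > h.py <<'E'
from cell import bot
import cv2, numpy as np
def cal(n):
    c=bot.get_calibration(n);R=cv2.Rodrigues(c["rvec"])[0];t=np.array(c["tvec"])
    K=np.array([[c["fx"],0,c["cx"]],[0,c["fy"],c["cy"]],[0,0,1]]);return K,R,t
def ray(n,p):
    K,R,t=cal(n);d=R.T@np.linalg.solve(K,[p[0],p[1],1]);return -R.T@t,d/np.linalg.norm(d)
def onz(n,p,z):
    o,d=ray(n,p);return o+d*(z-o[2])/d[2]
def two(p,q):
    o1,d1=ray("top",p);o2,d2=ray("side",q)
    s=np.linalg.lstsq(np.c_[d1,-d2],o2-o1,rcond=None)[0]
    a,b=o1+s[0]*d1,o2+s[1]*d2;return (a+b)/2,np.linalg.norm(a-b)
def proj(n,P):
    K,R,t=cal(n);q=K@(R@np.array(P)+t);return q[:2]/q[2]
E
python3 - <<'E'
from h import *
t=cv2.imread("pics/top0.png")[235:310,280:385];s=cv2.imread("pics/side0.png")[205:310,240:325]
cv2.imwrite("pics/tc.png",cv2.resize(t,None,fx=7,fy=7,interpolation=cv2.INTER_CUBIC))
cv2.imwrite("pics/sc.png",cv2.resize(s,None,fx=5.6,fy=5.6,interpolation=cv2.INTER_CUBIC))
for n in("top","side"): print(n,ray(n,(320,240)),proj(n,[.4,0,0]))
print(onz("top",(375,269),.032))
E
```

```text
top (array([ 0.41531626, -0.2703636 ,  1.35863369]), array([ 0.10506054,  0.0215199 , -0.99423296])) [224.0717934  303.78996848]
side (array([ 0.61779039, -1.28798936,  0.92692692]), array([-0.03175594,  0.78005778, -0.62490113])) [262.61666166 211.09118694]
[ 0.48337796 -0.37563502  0.032     ]
```

View pics/tc.png

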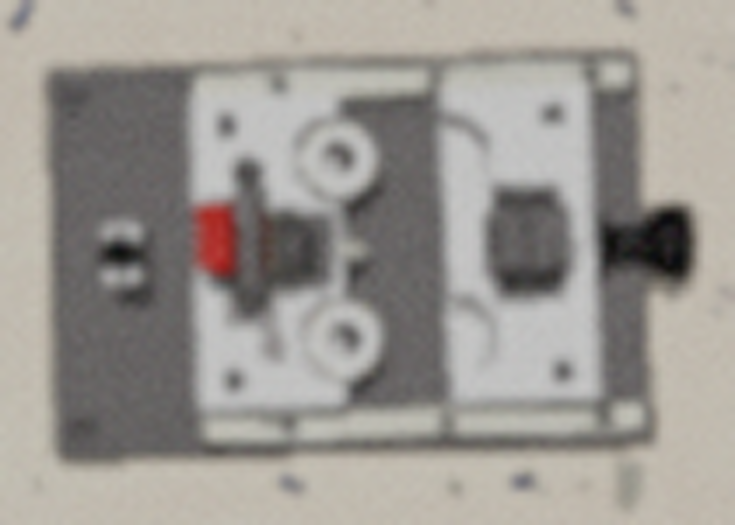

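View pics/sc.png

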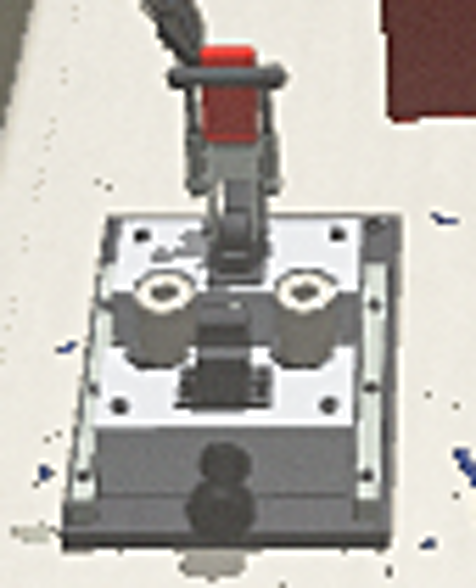

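The top crop (scale 7, offset (280, 235)) shows:
- base plate corners at (50,70), (632,55), (650,438) and (62,458)
- fixed half edges at x≈192 and 345
- moving half edges at x≈440 and 597
- knob head end at x≈692
- bar heads at (248,170) and (250,303)

The side crop (scale 5.6, offset (240, 205)) shows the bar heads at (178,76) and (278,76), and the knob at (221,508).

```bash
python3 - <<'E'
from h import *
np.set_printoptions(precision=4,suppress=True)
T=lambda x,y:(280+(x+.5)/7-.5,235+(y+.5)/7-.5)
S=lambda x,y:(240+(x+.5)/5.6-.5,205+(y+.5)/5.6-.5)
c=[onz("top",T(*p),.012) for p in((50,70),(632,55),(650,438),(62,458))]
print("base",c,[np.linalg.norm(c[i]-c[(i+1)%4]) for i in range(4)])
cen=sum(c)/4
ax=(c[0]-c[1])+(c[3]-c[2]);ax/=np.linalg.norm(ax);ay=np.array([-ax[1],ax[0],0])
print("centre",cen,"xaxis",ax,np.degrees(np.arctan2(ax[1],ax[0])))
for nm,p,z in(("fix+50",(192,240),.052),("fix0",(345,240),.052),("fixcornerT",(193,75),.052),("half in",(443,240),.052),("half out",(597,240),.052),("knobend",(692,243),.032),("knobmid",(655,243),.032),("keeperTop",(540,240),.085)):
    P=onz("top",T(*p),z);print(nm,P,"along",(P-cen)@ax,(P-cen)@ay)
for a,b in(((248,170),(278,76)),((250,303),(178,76)),((214,242),(229,50)),((655,243),(221,508))):
    P,e=two(T(*a),S(*b));print(P,e,(P-cen)@ax,(P-cen)@ay)
print(onz("side",S(221,508),.032))
E
```

```text
base [array([ 0.5467, -0.1577,  0.012 ]), array([ 0.5507, -0.3656,  0.012 ]), array([ 0.4152, -0.3697,  0.012 ]), array([ 0.4089, -0.1624,  0.012 ])] [np.float64(0.20788799451061357), np.float64(0.13551222241819205), np.float64(0.20741528482775765), np.float64(0.1378274724261552)]
centre [ 0.4804 -0.2639  0.012 ] xaxis [-0.0247  0.9997  0.    ] 91.41762081066297
fix+50 [ 0.4835 -0.2103  0.052 ] along 0.05340986090530638 -0.00449707439513544
fix0 [ 0.4833 -0.2631  0.052 ] along 0.0006671756700464888 -0.0029181362419514107
fixcornerT [ 0.5407 -0.2108  0.052 ] along 0.051546105373100844 -0.061625947449720615
half in [ 0.4831 -0.2968  0.052 ] along -0.03304327801966122 -0.0019089589265681168
half out [ 0.4828 -0.3497  0.052 ] along -0.08590295091299735 -0.0003265185573713053
knobend [ 0.4826 -0.384   0.032 ] along -0.12013503647305182 0.0007036030178392192
knobmid [ 0.4827 -0.3711  0.032 ] along -0.10727557625167185 0.000318963943977446
keeperTop [ 0.4812 -0.3287  0.085 ] along -0.06480216159571826 0.0007578199600073401
[ 0.5013 -0.2326  0.1473] 0.0009427592087158588 0.030676629276737425 -0.02173731131933895
[ 0.4587 -0.2332  0.1472] 0.0005279284077561282 0.03122197524704165 0.020938780470110156
[ 0.4789 -0.2218  0.1527] 0.0025404437128234035 0.042111829798875865 0.00046132300555788523
[ 0.483  -0.3716  0.0257] 0.00012585996680512473 -0.1077729348922071 7.21213402326831e-05
[ 0.4838 -0.378   0.032 ]
```

Everything fits the given sizes: the base comes out at 208 x 137 mm and the bush and half edges agree. The mould x axis is at 91.4° in world, with its origin near (0.480, -0.263). The half is at about -34 mm, and the bar is at mould (30, 147) mm. I'll write a helper that converts targets into tool-axis fractions.

```bash
cat >> h.py <<'E'
from scipy.spatial.transform import Rotation as Ro
AX=np.array([-.0247,.9997,0]);AY=np.array([-.9997,-.0247,0]);O=np.array([.4804,-.2629,0])
M=np.c_[AX,AY,[0,0,1]]
def tool(tilt):  # tool axes in world: x=mould x, y=-mould y, z down, tilted about tool y
    return M@np.diag([1,-1,-1.])@Ro.from_euler("y",tilt,degrees=True).as_matrix()
def st():
    s=bot.observe();p=s["ee_pos"];R=s["eef_rot"]
    g=p-R[:,2]*bot.grasp_offset
    print("t",round(s["clock"],2),"TCP mould mm",np.round(M.T@(p-O)*1e3,1),"grasp",np.round(M.T@(g-O)*1e3,1),"F mould",np.round(M.T@s["wrist_force"],1),"w",round(s["grip_width"]*1e3,1),"gf",s["grip_force"])
    return s
def goal(pm,tilt=0,grasp=False,P=None,R=None):
    """pm: target in mould mm; prints shift/turn fractions from measured (or given) pose"""
    s=bot.observe();p=s["ee_pos"] if P is None else P;R=s["eef_rot"] if R is None else R
    Rt=tool(tilt);t=O+M@(np.array(pm)/1e3)
    if grasp:t=t+Rt[:,2]*bot.grasp_offset
    print("shift",np.round(R.T@(t-p),4),"turn",np.round(np.degrees(Ro.from_matrix(R.T@Rt).as_rotvec())/60,4))
    return t,Rt
E
python3 -c "
from h import *
st();goal([-160,0,110]);goal([-160,0,22])
print(proj('top',O+M@[-.16,0,.022]))"
```

```text
t 0.1 TCP mould mm [-313.9  264.9  230.5] grasp [-313.9  264.9  249.2] F mould [ 0.2  0.6 -0.2] w 85.8 gf 0.0
shift [ 0.3011 -0.0562  0.1206] turn [-1.4000e-03 -1.0000e-03 -1.1743e+00]
shift [ 0.3011 -0.0561  0.2086] turn [-1.4000e-03 -1.0000e-03 -1.1743e+00]
[393.94295693 268.71425811]
```

>>> servo_tool([
  [[0.038,-0.007,0.015],[0,0,-0.11]],
  [[0.076,-0.014,0.03],[0,0,-0.22]],
  [[0.114,-0.021,0.045],[0,0,-0.33]],
  [[0.152,-0.028,0.06],[0,0,-0.44]],
  [[0.19,-0.035,0.075],[0,0,-0.55]],
  [[0.228,-0.042,0.09],[0,0,-0.66]],
  [[0.266,-0.049,0.105],[0,0,-0.77]],
  [[0.301,-0.056,0.12],[0,0,-0.88]],
], jaw=-1)

```text
clock: 0.77
ee_pos: [0.4863, -0.422, 0.1103]
eef_rot: [[0.274, 0.962, 0.0], [0.962, -0.274, 0.001], [0.001, -0.0, -1.0]]
wrist_force: [0.7, -0.4, 0.6]
grip_width: 0.0003
grip_force: 0.0
```

```bash
python3 -c "
from h import *
st();goal([-160,0,110]);goal([-150,0,22])"
```

```text
t 0.77 TCP mould mm [-159.2   -2.   110.3] grasp [-159.2   -2.   129. ] F mould [-0.4 -0.7  0.6] w 0.3 gf 0.0
shift [-0.0014 -0.0017  0.0003] turn [ 1.000e-04 -6.000e-04 -2.884e-01]
shift [ 0.0081 -0.0046  0.0883] turn [ 1.000e-04 -6.000e-04 -2.884e-01]
```

>>> servo_tool([
  [[0.002,-0.001,0.022],[0,0,-0.1]],
  [[0.004,-0.002,0.044],[0,0,-0.2]],
  [[0.006,-0.003,0.066],[0,0,-0.288]],
  [[0.008,-0.005,0.086],[0,0,-0.288]],
  [[0.008,-0.005,0.088],[0,0,-0.288]],
  [[0.008,-0.005,0.088],[0,0,-0.288]],
  [[0.008,-0.005,0.088],[0,0,-0.288]],
  [[0.008,-0.005,0.088],[0,0,-0.288]],
])

```text
clock: 1.43
ee_pos: [0.4829, -0.4153, 0.0247]
eef_rot: [[-0.017, 1.0, 0.002], [1.0, 0.017, -0.001], [-0.001, 0.002, -1.0]]
wrist_force: [0.2, -0.6, 1.3]
grip_width: 0.0006
grip_force: 0.0
```

>>> servo_tool([
  [[0.006,0,0],[0,0,0]],
  [[0.012,0,0],[0,0,0]],
  [[0.018,0,0],[0,0,0]],
  [[0.024,0,0],[0,0,0]],
  [[0.029,0,0],[0,0,0]],
  [[0.033,0,0],[0,0,0]],
  [[0.037,0,0],[0,0,0]],
  [[0.04,0,0],[0,0,0]],
])

```text
clock: 2.1
ee_pos: [0.4815, -0.3743, 0.0235]
eef_rot: [[-0.018, 1.0, 0.0], [1.0, 0.018, -0.0], [-0.0, 0.0, -1.0]]
wrist_force: [0.1, -2.8, 2.3]
grip_width: -0.0001
grip_force: 1.7
```

```bash
python3 -c "
from h import *
st()"
```

```text
t 2.1 TCP mould mm [-111.4    1.6   23.5] grasp [-111.4    1.6   42.2] F mould [-2.9 -0.1  2.3] w -0.1 gf 1.6514328913763165
```

>>> servo_tool([
  [[0.002,0,0],[0,0,0]],
  [[0.004,0,0],[0,0,0]],
  [[0.005,0,0],[0,0,0]],
  [[0.006,0,0],[0,0,0]],
  [[0.007,0,0],[0,0,0]],
  [[0.008,0,0],[0,0,0]],
  [[0.009,0,0],[0,0,0]],
  [[0.01,0,0],[0,0,0]],
])

```text
clock: 2.77
ee_pos: [0.4812, -0.3646, 0.0233]
eef_rot: [[-0.018, 1.0, 0.0], [1.0, 0.018, 0.0], [0.0, 0.0, -1.0]]
wrist_force: [0.5, -3.0, 1.7]
grip_width: -0.0001
grip_force: 1.6
```

>>> servo_tool([
  [[0.0003,0,0],[0,0,0]],
  [[0.0006,0,0],[0,0,0]],
  [[0.0009,0,0],[0,0,0]],
  [[0.0012,0,0],[0,0,0]],
  [[0.0015,0,0],[0,0,0]],
  [[0.0018,0,0],[0,0,0]],
  [[0.002,0,0],[0,0,0]],
  [[0.002,0,0],[0,0,0]],
])

```text
clock: 3.43
ee_pos: [0.4811, -0.3625, 0.0233]
eef_rot: [[-0.018, 1.0, 0.0], [1.0, 0.018, 0.0], [0.0, 0.0, -1.0]]
wrist_force: [0.6, -2.4, 1.8]
grip_width: 0.0001
grip_force: 1.4
```

>>> servo_tool([
  [[0.0005,0,0],[0,0,0]],
  [[0.001,0,0],[0,0,0]],
  [[0.0015,0,0],[0,0,0]],
  [[0.002,0,0],[0,0,0]],
  [[0.0025,0,0],[0,0,0]],
  [[0.003,0,0],[0,0,0]],
  [[0.0035,0,0],[0,0,0]],
  [[0.0035,0,0],[0,0,0]],
])

```text
clock: 4.1
ee_pos: [0.4811, -0.3614, 0.0234]
eef_rot: [[-0.017, 1.0, 0.001], [1.0, 0.017, -0.003], [-0.003, 0.001, -1.0]]
wrist_force: [1.8, -9.3, -0.9]
grip_width: -0.0006
grip_force: 4.4
```

```bash
python3 -c "
from h import *
st()"
```

```text
t 4.1 TCP mould mm [-98.5   1.8  23.4] grasp [-98.5   1.8  42.1] F mould [-9.3 -1.6 -0.9] w -0.6 gf 4.429824472717883
```

>>> servo_tool([
  [[-0.02,0,0],[0,0,0]],
  [[-0.04,0,0],[0,0,0]],
  [[-0.05,0,-0.04],[0,0,0]],
  [[-0.05,0,-0.08],[0,0,0]],
  [[-0.05,0,-0.12],[0,0.08,0]],
  [[-0.05,0,-0.15],[0,0.16,0]],
  [[-0.05,0,-0.18],[0,0.25,0]],
  [[-0.05,0,-0.2],[0,0.333,0]],
], jaw=1)

```text
clock: 4.77
ee_pos: [0.4823, -0.4083, 0.2273]
eef_rot: [[-0.02, 1.0, -0.004], [0.938, 0.02, 0.346], [0.346, 0.003, -0.938]]
wrist_force: [0.6, -0.7, -0.8]
grip_width: 0.0855
grip_force: 0.0
```

```bash
python3 -c "
from h import *
st();goal([14,0,192],20,True);goal([30,0,147],20,True)
for n in('top','side'): cv2.imwrite(f'pics/{n}1.png',bot.read_camera(n)[:,:,::-1])
t=cv2.imread('pics/top1.png')[235:310,280:385];s=cv2.imread('pics/side1.png')[205:310,240:325]
t=cv2.resize(t,None,fx=5,fy=5,interpolation=cv2.INTER_CUBIC)
s=cv2.resize(s,None,fx=3.2,fy=3.2,interpolation=cv2.INTER_CUBIC)
s=cv2.copyMakeBorder(s,0,375-s.shape[0],0,0,cv2.BORDER_CONSTANT)
cv2.imwrite('pics/c1.png',np.hstack([t,s[:375]]))
"
```

```text
t 4.77 TCP mould mm [-145.4    1.7  227.3] grasp [-151.9    1.8  244.9] F mould [-0.7 -0.6 -0.8] w 85.5 gf 0.0
shift [0.1373 0.0007 0.1069] turn [ 0.0046 -0.0036 -0.0031]
shift [0.1368 0.0005 0.1547] turn [ 0.0046 -0.0036 -0.0031]
```

View pics/c1.png

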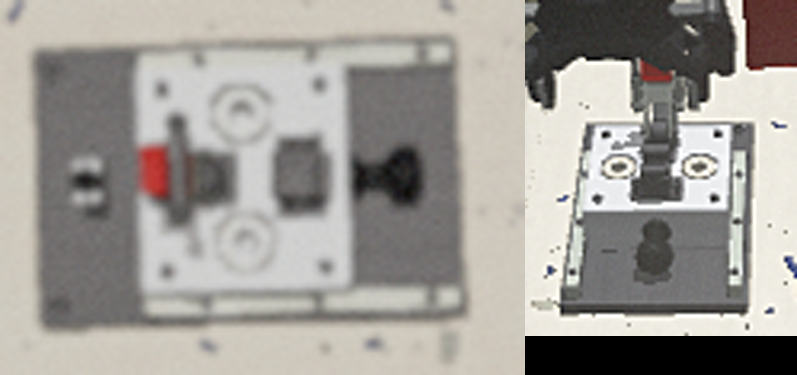

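The half is shut, with its outer face now at crop x≈350 and the knob at x≈405. The bar heads haven't moved, at (178, 122) and (178, 226) in the crop, and the keeper spans x≈274–328. Next I'll move to the bar.

>>> servo_tool([
  [[0.03,0,0.013],[0,0,0]],
  [[0.06,0,0.026],[0,0,0]],
  [[0.09,0,0.04],[0,0,0]],
  [[0.12,0,0.06],[0,0,0]],
  [[0.137,0.001,0.08],[0.004,-0.003,-0.003]],
  [[0.137,0.001,0.107],[0.004,-0.003,-0.003]],
  [[0.137,0.001,0.107],[0.004,-0.003,-0.003]],
  [[0.137,0.001,0.107],[0.004,-0.003,-0.003]],
])

```text
clock: 5.53
ee_pos: [0.4786, -0.2424, 0.1685]
eef_rot: [[-0.021, 1.0, -0.014], [0.94, 0.025, 0.34], [0.34, -0.006, -0.94]]
wrist_force: [0.1, -1.1, 0.6]
grip_width: 0.0852
grip_force: 0.0
```

```bash
python3 -c "
from h import *
st();goal([30,0,147],20,True)
t=cv2.imread('pics/top1.png')
for x,z in((274,.056),(328,.056),(301,.07),(178,.147)):
    P=onz('top',(280+(x+.5)/5-.5,235+(175+.5)/5-.5),z);print(x,M.T@(P-O)*1e3)
"
```

```text
t 5.53 TCP mould mm [ 20.5   1.3 168.5] grasp [ 14.2   1.2 186.1] F mould [-1.1 -0.1  0.6] w 85.2 gf 0.0
shift [0.0016 0.0015 0.0421] turn [-0.0057  0.0018 -0.0017]
274 [-13.5539732   -0.47570901  56.        ]
328 [-39.46312535   0.29774077  56.        ]
301 [-26.29070172   0.61335199  70.        ]
178 [ 29.90391175   2.83442576 147.        ]
```

>>> servo_tool([
  [[0,0.001,0.008],[0,0,0]],
  [[0.001,0.001,0.016],[0,0,0]],
  [[0.001,0.001,0.024],[0,0,0]],
  [[0.002,0.001,0.032],[0,0,0]],
  [[0.002,0.001,0.042],[0,0,0]],
  [[0.002,0.001,0.042],[0,0,0]],
  [[0.002,0.001,0.042],[0,0,0]],
  [[0.002,0.001,0.042],[0,0,0]],
])

```text
clock: 6.2
ee_pos: [0.4806, -0.2278, 0.1308]
eef_rot: [[-0.02, 1.0, -0.01], [0.941, 0.022, 0.339], [0.339, -0.003, -0.941]]
wrist_force: [1.1, -0.1, -0.1]
grip_width: 0.0854
grip_force: 0.0
```

>>> servo_tool([
  [[0,0,0],[0,0,0]],
  [[0,0,0],[0,0,0]],
  [[0,0,0],[0,0,0]],
  [[0,0,0],[0,0,0]],
  [[0,0,0],[0,0,0]],
  [[0,0,0],[0,0,0]],
  [[0,0,0],[0,0,0]],
  [[0,0,0],[0,0,0]],
], jaw=-1)

```text
clock: 6.87
ee_pos: [0.4804, -0.2276, 0.1308]
eef_rot: [[-0.02, 1.0, -0.01], [0.941, 0.023, 0.339], [0.339, -0.003, -0.941]]
wrist_force: [-1.5, 0.9, 2.2]
grip_width: 0.0476
grip_force: 61.1
```

```bash
python3 -c "
from h import *
st()
for n in('top','side'): cv2.imwrite(f'pics/{n}2.png',bot.read_camera(n)[:,:,::-1])
t=cv2.imread('pics/top2.png')[235:310,280:385];s=cv2.imread('pics/side2.png')[195:300,235:320]
t=cv2.resize(t,None,fx=4,fy=4,interpolation=cv2.INTER_CUBIC)
s=cv2.resize(s,None,fx=4.4,fy=4.4,interpolation=cv2.INTER_CUBIC)
t=cv2.copyMakeBorder(t,0,s.shape[0]-t.shape[0],0,0,cv2.BORDER_CONSTANT)
cv2.imwrite('pics/c2.png',np.hstack([t,s]))
"
```

```text
t 6.87 TCP mould mm [ 35.3  -0.9 130.8] grasp [ 28.9  -0.9 148.4] F mould [0.9 1.5 2.2] w 47.6 gf 61.12584114074707
```

View pics/c2.png

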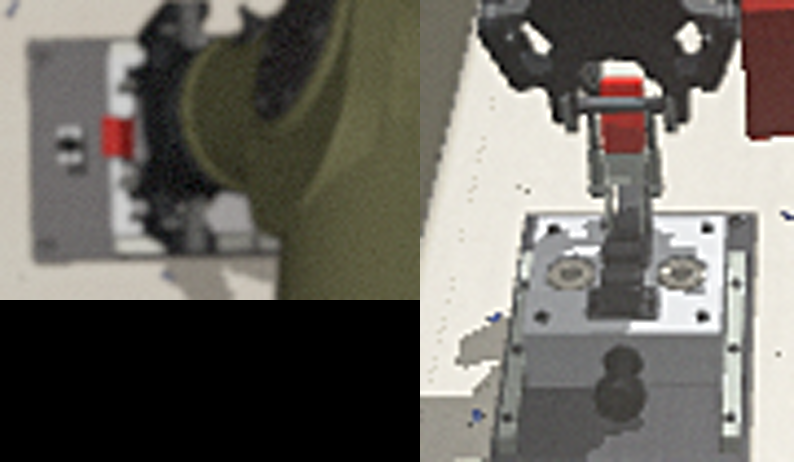

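The grip held: the opening is 47.6 mm at 61 N, and in the side crop (570–680, 103) the bar sits between the fingertips. Now I'll swing it over toward the keeper, stopping above it.

>>> servo_tool([
  [[-0.009,0,-0.002],[0,0,0]],
  [[-0.019,0,-0.003],[0,0,0]],
  [[-0.0295,0,-0.0037],[0,0,0]],
  [[-0.043,0,0.001],[0,0,0]],
  [[-0.055,0,0.008],[0,0,0]],
  [[-0.066,0,0.016],[0,0,0]],
  [[-0.0755,0,0.024],[0,0,0]],
  [[-0.0755,0,0.024],[0,0,0]],
])

```text
clock: 7.63
ee_pos: [0.4814, -0.2919, 0.0796]
eef_rot: [[-0.018, 1.0, -0.011], [0.94, 0.021, 0.34], [0.34, -0.004, -0.94]]
wrist_force: [0.3, 0.5, 2.0]
grip_width: 0.0476
grip_force: 62.7
```

```bash
python3 -c "
from h import *
st()
print(proj('side',O+M@[.0289,-.0009,.1484]))
cv2.imwrite('pics/side3.png',bot.read_camera('side')[:,:,::-1])
s=cv2.imread('pics/side3.png')[195:300,235:330]
cv2.imwrite('pics/c3.png',cv2.resize(s,None,fx=5.5,fy=5.5,interpolation=cv2.INTER_CUBIC))
s=st();g=s['ee_pos']-s['eef_rot'][:,2]*bot.grasp_offset
print((proj('side',g)-[235,195])*5.5)
"
```

```text
t 7.63 TCP mould mm [-29.   -0.3  79.6] grasp [-35.4  -0.3  97.1] F mould [ 0.5 -0.3  2. ] w 47.6 gf 62.74060606956482
[280.32219542 218.05922478]
t 7.68 TCP mould mm [-28.7  -0.4  80.7] grasp [-35.1  -0.4  98.3] F mould [ 0.1 -0.1  1.9] w 47.4 gf 62.71141290664673
[245.26954748 309.49446998]
```

View pics/c3.png

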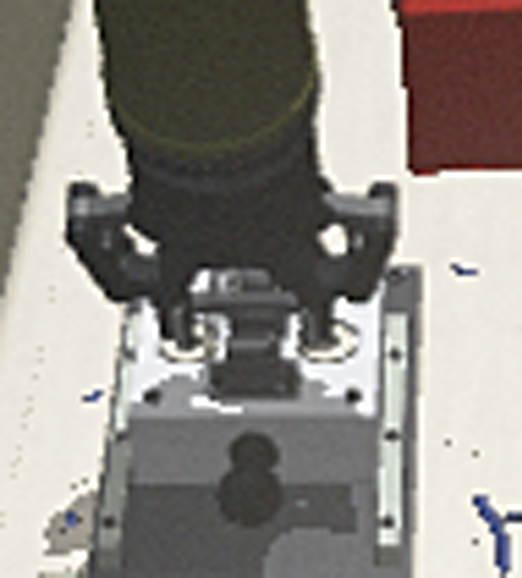

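>>> servo_tool([
  [[-0.0003,0,0.0009],[0,0,0]],
  [[-0.0006,0,0.0018],[0,0,0]],
  [[-0.001,0,0.0028],[0,0,0]],
  [[-0.0014,0,0.0038],[0,0,0]],
  [[-0.0017,0,0.0047],[0,0,0]],
  [[-0.002,0,0.0056],[0,0,0]],
  [[-0.0024,0,0.0066],[0,0,0]],
  [[-0.0024,0,0.0066],[0,0,0]],
])

```text
clock: 8.35
ee_pos: [0.4816, -0.2902, 0.0755]
eef_rot: [[-0.02, 1.0, -0.011], [0.94, 0.023, 0.339], [0.339, -0.003, -0.941]]
wrist_force: [-1.1, 1.4, 3.0]
grip_width: 0.0474
grip_force: 62.8
```

```bash
python3 -c "
from h import *
st()"
```

```text
t 8.35 TCP mould mm [-27.3  -0.5  75.5] grasp [-33.7  -0.6  93. ] F mould [1.4 1.1 3. ] w 47.4 gf 62.82409429550171
```

>>> servo_tool([
  [[-0.0002,0,0.0005],[0,0,0]],
  [[-0.0004,0,0.001],[0,0,0]],
  [[-0.0006,0,0.0015],[0,0,0]],
  [[-0.0008,0,0.002],[0,0,0]],
  [[-0.001,0,0.0025],[0,0,0]],
  [[-0.001,0,0.0028],[0,0,0]],
  [[-0.001,0,0.0028],[0,0,0]],
  [[-0.001,0,0.0028],[0,0,0]],
])

```text
clock: 9.02
ee_pos: [0.4817, -0.2904, 0.0732]
eef_rot: [[-0.02, 1.0, -0.01], [0.941, 0.023, 0.339], [0.339, -0.003, -0.941]]
wrist_force: [-3.1, 1.4, 9.9]
grip_width: 0.0478
grip_force: 63.2
```

```bash
python3 -c "
from h import *
st()"
```

```text
t 9.02 TCP mould mm [-27.5  -0.6  73.2] grasp [-33.9  -0.7  90.8] F mould [1.5 3.1 9.9] w 47.8 gf 63.17861795425415
```

Contact on what must be the outer wall: Fz is 7 N above baseline and the position fits. I'll ease off a little and slide inward lightly until it drops in or touches the lip.

>>> servo_tool([
  [[0.0002,0,-0.0007],[0,0,0]],
  [[0.001,0,-0.0004],[0,0,0]],
  [[0.0018,0,-0.0001],[0,0,0]],
  [[0.0026,0,0.0002],[0,0,0]],
  [[0.0034,0,0.0005],[0,0,0]],
  [[0.0042,0,0.0008],[0,0,0]],
  [[0.0042,0,0.0008],[0,0,0]],
  [[0.0042,0,0.0008],[0,0,0]],
])

```text
clock: 9.68
ee_pos: [0.4816, -0.2867, 0.0735]
eef_rot: [[-0.02, 1.0, -0.01], [0.941, 0.022, 0.338], [0.338, -0.003, -0.941]]
wrist_force: [-2.6, 0.7, 7.5]
grip_width: 0.0477
grip_force: 63.0
```

```bash
python3 -c "
from h import *
st()"
```

```text
t 9.68 TCP mould mm [-23.8  -0.6  73.5] grasp [-30.1  -0.7  91.1] F mould [0.8 2.6 7.5] w 47.7 gf 62.96338677406311
```

>>> servo_tool([
  [[0.0008,0,0.0003],[0,0,0]],
  [[0.0016,0,0.0006],[0,0,0]],
  [[0.0024,0,0.0009],[0,0,0]],
  [[0.0032,0,0.0012],[0,0,0]],
  [[0.0032,0,0.0012],[0,0,0]],
  [[0.0032,0,0.0012],[0,0,0]],
  [[0.0032,0,0.0012],[0,0,0]],
  [[0.0032,0,0.0012],[0,0,0]],
])

```text
clock: 10.35
ee_pos: [0.4816, -0.2838, 0.0736]
eef_rot: [[-0.02, 1.0, -0.01], [0.941, 0.022, 0.337], [0.337, -0.003, -0.941]]
wrist_force: [-2.6, -1.1, 8.6]
grip_width: 0.0478
grip_force: 63.0
```

```bash
python3 -c "
from h import *
st()"
```

```text
t 10.35 TCP mould mm [-21.   -0.7  73.6] grasp [-27.3  -0.7  91.2] F mould [-1.   2.6  8.6] w 47.8 gf 63.01438093185425
```

```bash
python3 -c "
from h import *
s=bot.observe();g=s['ee_pos']-s['eef_rot'][:,2]*bot.grasp_offset
a=np.mean([bot.read_camera('side').astype(float) for _ in range(3)],0).astype(np.uint8)[:,:,::-1]
cv2.imwrite('pics/side4.png',a)
c=cv2.resize(a[235:280,255:310],None,fx=12,fy=12,interpolation=cv2.INTER_CUBIC)
cv2.imwrite('pics/c4.png',np.clip(c*1.8,0,255))
f=lambda P:np.round((proj('side',O+M@(np.array(P)/1e3))-[255,235]+.5)*12-.5)
print('grasp',f(M.T@(g-O)*1e3))
for P in([-33,0,87],[-28,0,92.5],[-22,0,92.5],[-39.5,0,83.5],[-13.5,20,56],[-39.5,-20,56],[-23.7,0,89],[-13.7,0,89]): print(P,f(P))
"
```

```text
grasp [306. 203.]
[-33, 0, 87] [302. 238.]
[-28, 0, 92.5] [302. 200.]
[-22, 0, 92.5] [304. 181.]
[-39.5, 0, 83.5] [301. 273.]
[-13.5, 20, 56] [219. 293.]
[-39.5, -20, 56] [409. 377.]
[-23.7, 0, 89] [305. 200.]
[-13.7, 0, 89] [308. 168.][ WARN:0@1.398] global loadsave.cpp:1063 imwrite_ Unsupported depth image for selected encoder is fallbacked to CV_8U.
```

View pics/c4.png

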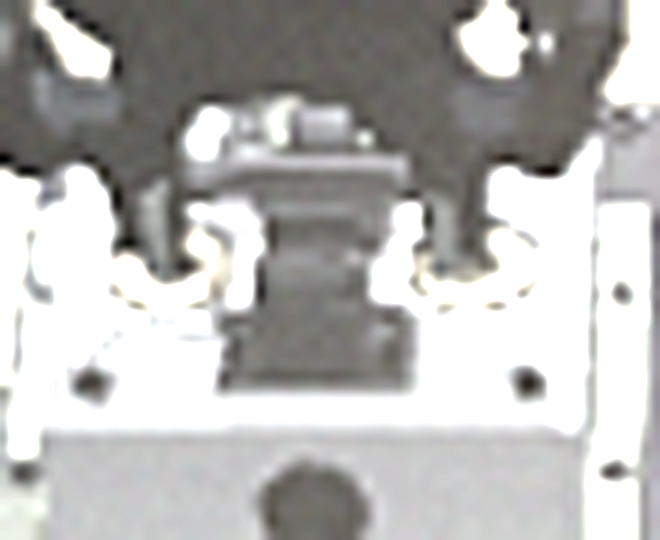

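The bar appears at v≈175 with the keeper foot's front edge at 385 (an 8 px bias). That puts the bar on the lip, at x≈-20 and z 92.5, not on the outer wall, so it has shifted about +7 mm in the grip. I'll lift, go back outward past the lip edge and descend gently.

>>> servo_tool([
  [[0.0005,0,-0.0014],[0,0,0]],
  [[0.0005,0,-0.0014],[0,0,0]],
  [[-0.0015,0,-0.002],[0,0,0]],
  [[-0.0035,0,-0.0026],[0,0,0]],
  [[-0.0055,0,-0.0032],[0,0,0]],
  [[-0.0075,0,-0.0038],[0,0,0]],
  [[-0.0078,0,-0.0038],[0,0,0]],
  [[-0.0078,0,-0.0038],[0,0,0]],
])

```text
clock: 11.17
ee_pos: [0.4816, -0.2885, 0.0739]
eef_rot: [[-0.022, 1.0, -0.012], [0.939, 0.025, 0.343], [0.343, -0.004, -0.939]]
wrist_force: [-0.2, 7.7, 2.3]
grip_width: 0.0476
grip_force: 62.7
```

```bash
python3 -c "
from h import *
st()"
```

```text
t 11.17 TCP mould mm [-25.6  -0.6  73.9] grasp [-32.   -0.7  91.5] F mould [ 7.7 -0.   2.3] w 47.6 gf 62.68905758857727
```

>>> servo_tool([
  [[-0.001,0,-0.0004],[0,0,0]],
  [[-0.002,0,-0.0007],[0,0,0]],
  [[-0.002,0,-0.0007],[0,0,0]],
  [[-0.002,0,-0.0007],[0,0,0]],
  [[-0.002,0,-0.0007],[0,0,0]],
  [[-0.002,0,-0.0007],[0,0,0]],
  [[-0.002,0,-0.0007],[0,0,0]],
  [[-0.002,0,-0.0007],[0,0,0]],
])

```text
clock: 11.83
ee_pos: [0.4817, -0.2911, 0.0741]
eef_rot: [[-0.022, 1.0, -0.012], [0.939, 0.025, 0.342], [0.342, -0.004, -0.94]]
wrist_force: [-2.2, 6.8, 3.2]
grip_width: 0.0476
grip_force: 62.8
```

```bash
python3 -c "
from h import *
st()
a=np.mean([bot.read_camera('side').astype(float) for _ in range(2)],0).astype(np.uint8)[:,:,::-1]
cv2.imwrite('pics/side5.png',a)
A=cv2.imread('pics/side4.png')
# bar: brightness profile in columns over bar centre, both pictures
for im in(A,a): print(im[240:262,276:285].mean((1,2)).round().astype(int))
"
```

```text
t 11.83 TCP mould mm [-28.2  -0.6  74.1] grasp [-34.6  -0.7  91.6] F mould [6.9 2.  3.2] w 47.6 gf 62.8170382976532
[ 55  53  49  77 111 103  94  78 112  66  69  70  84  70  68  85  88  77
  70  62  68  66]
[ 53  54  55  54  50  68  85  87  76  82 115  65  61  71  68  88  84 108
  81  61  68  65]
```

>>> servo_tool([
  [[-0.0002,0,0.0005],[0,0,0]],
  [[-0.0004,0,0.001],[0,0,0]],
  [[-0.0006,0,0.0015],[0,0,0]],
  [[-0.0008,0,0.002],[0,0,0]],
  [[-0.001,0,0.0026],[0,0,0]],
  [[-0.001,0,0.0026],[0,0,0]],
  [[-0.001,0,0.0026],[0,0,0]],
  [[-0.001,0,0.0026],[0,0,0]],
])

```text
clock: 12.6
ee_pos: [0.4825, -0.2919, 0.0722]
eef_rot: [[-0.02, 1.0, -0.01], [0.94, 0.022, 0.341], [0.341, -0.002, -0.94]]
wrist_force: [-1.1, 6.2, 9.9]
grip_width: 0.0476
grip_force: 62.8
```

```bash
python3 -c "
from h import *
st()"
```

```text
t 12.6 TCP mould mm [-29.   -1.4  72.2] grasp [-35.4  -1.4  89.8] F mould [6.3 0.9 9.9] w 47.6 gf 62.79496908187866
```

>>> servo_tool([
  [[-0.0005,0,-0.0002],[0,0,0]],
  [[-0.001,0,-0.0003],[0,0,0]],
  [[-0.0014,0,-0.0005],[0,0,0]],
  [[-0.0018,0,-0.0006],[0,0,0]],
  [[-0.002,0,-0.0007],[0,0,0]],
  [[-0.002,0,-0.0007],[0,0,0]],
  [[-0.002,0,-0.0007],[0,0,0]],
  [[-0.002,0,-0.0007],[0,0,0]],
])

```text
clock: 13.27
ee_pos: [0.4814, -0.2941, 0.071]
eef_rot: [[-0.022, 1.0, -0.012], [0.94, 0.025, 0.341], [0.341, -0.004, -0.94]]
wrist_force: [-3.3, 5.0, 2.6]
grip_width: 0.0474
grip_force: 62.9
```

```bash
python3 -c "
from h import *
st()"
```

```text
t 13.27 TCP mould mm [-31.2  -0.2  71. ] grasp [-37.6  -0.3  88.5] F mould [5.1 3.2 2.6] w 47.4 gf 62.88306713104248
```

>>> servo_tool([
  [[-0.0002,0,0.0005],[0,0,0]],
  [[-0.0004,0,0.001],[0,0,0]],
  [[-0.0006,0,0.0015],[0,0,0]],
  [[-0.0008,0,0.002],[0,0,0]],
  [[-0.001,0,0.0025],[0,0,0]],
  [[-0.0012,0,0.003],[0,0,0]],
  [[-0.0014,0,0.0035],[0,0,0]],
  [[-0.0014,0,0.0035],[0,0,0]],
])

```text
clock: 13.93
ee_pos: [0.4814, -0.2941, 0.0673]
eef_rot: [[-0.022, 1.0, -0.012], [0.94, 0.025, 0.341], [0.341, -0.004, -0.94]]
wrist_force: [-3.2, 5.5, 3.6]
grip_width: 0.0478
grip_force: 63.4
```

```bash
python3 -c "
from h import *
st()"
```

```text
t 13.93 TCP mould mm [-31.2  -0.2  67.3] grasp [-37.6  -0.3  84.9] F mould [5.6 3.1 3.6] w 47.8 gf 63.384929895401
```

>>> servo_tool([
  [[-0.0001,0,0.0004],[0,0,0]],
  [[-0.0003,0,0.0008],[0,0,0]],
  [[-0.0004,0,0.0012],[0,0,0]],
  [[-0.0006,0,0.0016],[0,0,0]],
  [[-0.0008,0,0.002],[0,0,0]],
  [[-0.0009,0,0.0024],[0,0,0]],
  [[-0.0009,0,0.0024],[0,0,0]],
  [[-0.0009,0,0.0024],[0,0,0]],
])

```text
clock: 14.6
ee_pos: [0.4814, -0.2939, 0.0649]
eef_rot: [[-0.022, 1.0, -0.012], [0.94, 0.025, 0.341], [0.342, -0.004, -0.94]]
wrist_force: [-4.2, 5.4, 3.9]
grip_width: 0.0473
grip_force: 63.7
```

```bash
python3 -c "
from h import *
st()"
```

```text
t 14.6 TCP mould mm [-31.   -0.2  64.9] grasp [-37.4  -0.3  82.4] F mould [5.5 4.1 3.9] w 47.3 gf 63.72206926345825
```

>>> servo_tool([
  [[-0.0002,0,0.0005],[0,0,0]],
  [[-0.0004,0,0.001],[0,0,0]],
  [[-0.0006,0,0.0015],[0,0,0]],
  [[-0.0008,0,0.002],[0,0,0]],
  [[-0.001,0,0.0027],[0,0,0]],
  [[-0.0012,0,0.0033],[0,0,0]],
  [[-0.0014,0,0.0038],[0,0,0]],
  [[-0.0014,0,0.0038],[0,0,0]],
])

```text
clock: 15.27
ee_pos: [0.4827, -0.295, 0.0611]
eef_rot: [[-0.019, 1.0, -0.009], [0.94, 0.021, 0.34], [0.341, -0.002, -0.94]]
wrist_force: [1.6, 6.2, 3.7]
grip_width: 0.0472
grip_force: 65.0
```

```bash
python3 -c "
from h import *
st()"
```

```text
t 15.27 TCP mould mm [-32.1  -1.5  61.1] grasp [-38.5  -1.5  78.7] F mould [ 6.1 -1.8  3.7] w 47.2 gf 65.02856254577637
```

>>> servo_tool([
  [[-0.0002,0,0.0005],[0,0,0]],
  [[-0.0004,0,0.001],[0,0,0]],
  [[-0.0006,0,0.0015],[0,0,0]],
  [[-0.0008,0,0.0022],[0,0,0]],
  [[-0.0008,0,0.0022],[0,0,0]],
  [[-0.0008,0,0.0022],[0,0,0]],
  [[-0.0008,0,0.0022],[0,0,0]],
  [[-0.0008,0,0.0022],[0,0,0]],
])

```text
clock: 15.93
ee_pos: [0.4822, -0.2998, 0.0585]
eef_rot: [[-0.018, 1.0, -0.008], [0.942, 0.02, 0.334], [0.334, -0.001, -0.943]]
wrist_force: [-1.2, -5.0, 5.2]
grip_width: 0.0196
grip_force: 59.1
```

```bash
python3 -c "
from h import *
st()"
```

```text
t 15.93 TCP mould mm [-37.   -0.8  58.5] grasp [-43.2  -0.8  76.1] F mould [-4.9  1.4  5.2] w 19.6 gf 59.12138074636459
```

The opening fell to 19.6 mm, so the bar slipped out of the fingers, which have now closed on the keeper. I'll open, back off and look.

>>> servo_tool([
  [[0,0,0],[0,0,0]],
  [[0,0,0],[0,0,0]],
  [[0,0,0],[0,0,0]],
  [[0,0,0],[0,0,0]],
  [[-0.005,0,-0.002],[0,0,0]],
  [[-0.01,0,-0.004],[0,0,0]],
  [[-0.016,0,-0.006],[0,0,0]],
  [[-0.022,0,-0.008],[0,0,0]],
], jaw=1)

```text
clock: 16.6
ee_pos: [0.4823, -0.3204, 0.0586]
eef_rot: [[-0.02, 1.0, -0.01], [0.941, 0.022, 0.338], [0.339, -0.003, -0.941]]
wrist_force: [0.6, 0.7, 0.5]
grip_width: 0.0854
grip_force: 0.0
```

>>> servo_tool([
  [[-0.02,0,-0.02],[0,0,0]],
  [[-0.05,0,-0.04],[0,0,0]],
  [[-0.08,0,-0.06],[0,0,0]],
  [[-0.11,0,-0.08],[0,0,0]],
  [[-0.13,0,-0.1],[0,0,0]],
  [[-0.13,0,-0.11],[0,0,0]],
  [[-0.13,0,-0.11],[0,0,0]],
  [[-0.13,0,-0.11],[0,0,0]],
])

```text
clock: 17.27
ee_pos: [0.4864, -0.4784, 0.1181]
eef_rot: [[-0.021, 1.0, -0.01], [0.94, 0.023, 0.339], [0.339, -0.002, -0.941]]
wrist_force: [-0.2, 1.1, -0.2]
grip_width: 0.0855
grip_force: 0.0
```

```bash
python3 -c "
from h import *
st()
g=lambda n:np.mean([bot.read_camera(n).astype(float) for _ in range(2)],0).astype(np.uint8)[:,:,::-1]
a=g('side');t=g('top')
cv2.imwrite('pics/side6.png',a);cv2.imwrite('pics/top6.png',t)
A=cv2.resize(a[190:290,250:315],None,fx=6,fy=6,interpolation=cv2.INTER_CUBIC)
T=cv2.resize(t[240:305,285:352],None,fx=6,fy=6,interpolation=cv2.INTER_CUBIC)
T=cv2.copyMakeBorder(T,0,600-T.shape[0],0,0,cv2.BORDER_CONSTANT)
cv2.imwrite('pics/c6.png',np.hstack([T,A]))
"
```

```text
t 17.27 TCP mould mm [-215.6   -0.7  118.1] grasp [-222.    -0.7  135.7] F mould [ 1.1  0.2 -0.2] w 85.5 gf 0.0
```

View pics/c6.png

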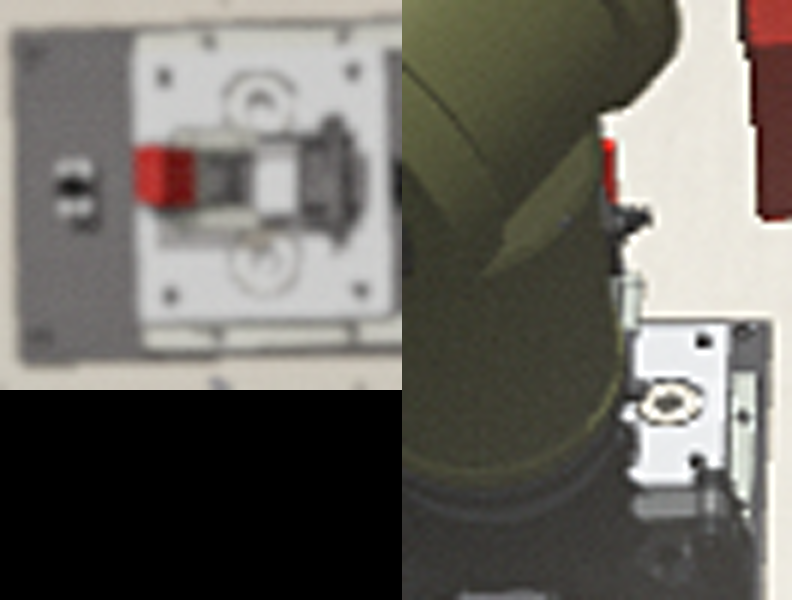

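The bar lies across the keeper, with its heads at (338, 126) and (338, 242) in the top crop. The lever is still up, with the red grip at (165, 177). I'll check the positions numerically.

```bash
python3 -c "
from h import *
f=lambda x,y,z:np.round(M.T@(onz('top',(285+(x+.5)/6-.5,240+(y+.5)/6-.5),z)-O)*1e3,1)
print('bar',f(338,126,.0795),f(338,242,.0795),'edge',f(391,185,.052),'fix50',f(136,185,.052))
print('keeper',f(300,185,.07),f(362,185,.07),'red',f(136,177,.15),f(193,177,.15), 'red@.14',f(193,177,.14))
t=cv2.imread('pics/top6.png');o=cv2.imread('pics/top1.png')
for im in(o,t): print(im[292:294,300:365].mean((0,2)).round().astype(int)[30:])
st()
"
```

```text
bar [-29.5 -20.1  79.5] [-27.9  25.4  79.5] edge [-50.4   2.4  52. ] fix50 [52.  -0.7 52. ]
keeper [-13.8   2.2  70. ] [-38.4   2.9  70. ] red [ 47.5   1.3 150. ] [ 26.3   1.9 150. ] red@.14 [ 26.6   1.4 140. ]
[172 173 172 168 168 169 170 167 170 170 168 163 157 155 162 169 170 171
 171 163 158 167 174 174 173 173 176 173 171 170 171 171 174 170 162]
[169 170 169 165 166 166 166 167 167 167 165 160 155 153 159 167 169 169
 166 159 156 166 171 171 172 172 172 170 167 168 167 168 171 170 161]
t 17.47 TCP mould mm [-214.6   -0.5  117.7] grasp [-221.    -0.5  135.3] F mould [ 0.3 -0.6  0.6] w 85.4 gf 0.0
```

The bar is at x ≈ -28.7, which is the groove centre predicted from the keeper edges, and the half is shut. The lever is at about 1.25 rad. Next I'll close the fingers, hold the tool vertical, and come up to the keeper-side face of the grip.

```bash
python3 -c "
from h import *
st();goal([4,0,142],0)
"
```

```text
t 17.47 TCP mould mm [-214.6   -0.5  117.7] grasp [-221.    -0.5  135.3] F mould [ 0.3 -0.6  0.6] w 85.4 gf 0.0
shift [ 0.2139 -0.0006  0.0514] turn [-0.0034 -0.3312 -0.0007]
```

>>> servo_tool([
  [[0.03,0,0.002],[0,-0.07,0]],
  [[0.06,0,0.009],[0,-0.14,0]],
  [[0.09,0,0.017],[0,-0.21,0]],
  [[0.12,0,0.025],[0,-0.28,0]],
  [[0.15,0,0.034],[-0.003,-0.331,0]],
  [[0.18,0,0.042],[-0.003,-0.331,0]],
  [[0.2,0,0.048],[-0.003,-0.331,0]],
  [[0.214,0,0.051],[-0.003,-0.331,0]],
], jaw=-1)

```text
clock: 18.13
ee_pos: [0.4809, -0.2565, 0.1431]
eef_rot: [[-0.027, 1.0, -0.0], [1.0, 0.027, -0.001], [-0.001, -0.0, -1.0]]
wrist_force: [0.3, 0.2, 0.3]
grip_width: 0.0004
grip_force: 0.0
```

```bash
python3 -c "
from h import *
st();goal([38,0,136],0)
"
```

```text
t 18.13 TCP mould mm [  6.4  -0.7 143.1] grasp [  6.4  -0.7 161.8] F mould [ 0.2 -0.3  0.3] w 0.4 gf 0.0
shift [ 0.0316 -0.0006  0.0071] turn [-0.0001  0.0007  0.0019]
```

>>> servo_tool([
  [[0.005,0,0],[0,0,0]],
  [[0.01,0,0],[0,0,0]],
  [[0.015,0,0.001],[0,0,0]],
  [[0.02,0,0.003],[0,0,0]],
  [[0.024,0,0.004],[0,0,0]],
  [[0.028,0,0.006],[0,0,0]],
  [[0.032,0,0.007],[0,0,0]],
  [[0.032,0,0.007],[0,0,0]],
])

```text
clock: 18.8
ee_pos: [0.4804, -0.2295, 0.1353]
eef_rot: [[-0.021, 1.0, 0.0], [1.0, 0.021, -0.002], [-0.002, 0.0, -1.0]]
wrist_force: [-0.4, -6.2, 0.4]
grip_width: 0.0001
grip_force: 2.3
```

```bash
python3 -c "
from h import *
st()
a=bot.read_camera('side');cv2.imwrite('pics/side7.png',a[:,:,::-1])
c=a[190:300,250:315];m=(c[:,:,0]>110)&(c[:,:,1]<60);print('red',m.sum(),np.argwhere(m).mean(0)+[190,250] if m.any() else '')
"
```

```text
t 18.8 TCP mould mm [ 33.4  -0.9 135.3] grasp [ 33.5  -0.9 154. ] F mould [-6.2  0.5  0.4] w 0.1 gf 2.285716747865081
red 68 [213.77941176 292.82352941]
```

>>> servo_tool([
  [[0.004,0,0.002],[0,0,0]],
  [[0.008,0,0.0045],[0,0,0]],
  [[0.012,0,0.007],[0,0,0]],
  [[0.015,0,0.0095],[0,0,0]],
  [[0.018,0,0.0125],[0,0,0]],
  [[0.021,0,0.0155],[0,0,0]],
  [[0.024,0,0.019],[0,0,0]],
  [[0.0265,0,0.0225],[0,0,0]],
])

```text
clock: 19.52
ee_pos: [0.4801, -0.2018, 0.1135]
eef_rot: [[-0.021, 1.0, 0.001], [1.0, 0.021, -0.001], [-0.001, 0.001, -1.0]]
wrist_force: [-1.4, -0.4, 8.4]
grip_width: -0.0001
grip_force: 3.7
```

```bash
python3 -c "
from h import *
st()
a=bot.read_camera('side');cv2.imwrite('pics/side8.png',a[:,:,::-1])
"
```

```text
t 19.52 TCP mould mm [ 61.1  -1.2 113.5] grasp [ 61.1  -1.2 132.2] F mould [-0.3  1.4  8.4] w -0.1 gf 3.7231351621448994
```

>>> servo_tool([
  [[0.003,0,0.004],[0,0,0]],
  [[0.005,0,0.0085],[0,0,0]],
  [[0.007,0,0.013],[0,0,0]],
  [[0.0085,0,0.0175],[0,0,0]],
  [[0.01,0,0.022],[0,0,0]],
  [[0.011,0,0.0265],[0,0,0]],
  [[0.012,0,0.031],[0,0,0]],
  [[0.012,0,0.0335],[0,0,0]],
])

```text
clock: 20.23
ee_pos: [0.4797, -0.19, 0.0806]
eef_rot: [[-0.022, 1.0, 0.0], [1.0, 0.022, -0.002], [-0.002, -0.0, -1.0]]
wrist_force: [-12.2, 2.4, 50.0]
grip_width: -0.0001
grip_force: 25.1
```

```bash
python3 -c "
from h import *
st()
"
```

```text
t 20.23 TCP mould mm [72.9 -1.1 80.6] grasp [73.  -1.1 99.3] F mould [ 2.7 12.1 50. ] w -0.1 gf 25.11941763572395
```

The lever is on its stop: the TCP is at 80.6 mm and the closed face is at 81 mm. I'll retreat straight up and check.

>>> servo_tool([
  [[0,0,-0.01],[0,0,0]],
  [[0,0,-0.03],[0,0,0]],
  [[0,0,-0.06],[0,0,0]],
  [[0,0,-0.1],[0,0,0]],
  [[-0.03,0,-0.14],[0,0,0]],
  [[-0.07,0,-0.17],[0,0,0]],
  [[-0.11,0,-0.18],[0,0,0]],
  [[-0.15,0,-0.18],[0,0,0]],
])

```text
clock: 20.9
ee_pos: [0.4839, -0.3287, 0.262]
eef_rot: [[-0.024, 1.0, 0.005], [1.0, 0.024, -0.004], [-0.004, 0.005, -1.0]]
wrist_force: [1.7, -0.2, -0.3]
grip_width: 0.0004
grip_force: 0.0
```

>>> servo_tool([
  [[-0.04,0,0],[0,0,0]],
  [[-0.08,0,0],[0,0,0]],
  [[-0.12,0,0],[0,0,0]],
  [[-0.16,0,0],[0,0,0]],
  [[-0.2,0,0],[0,0,0]],
  [[-0.2,0,0],[0,0,0]],
  [[-0.2,0,0],[0,0,0]],
  [[-0.2,0,0],[0,0,0]],
])

```text
clock: 21.57
ee_pos: [0.4871, -0.527, 0.2574]
eef_rot: [[-0.022, 1.0, -0.0], [1.0, 0.022, 0.001], [0.001, -0.0, -1.0]]
wrist_force: [0.4, 0.6, -0.7]
grip_width: 0.0001
grip_force: 0.0
```

```bash
python3 -c "
from h import *
st()
g=lambda n:np.mean([bot.read_camera(n).astype(float) for _ in range(2)],0).astype(np.uint8)[:,:,::-1]
a=g('side');t=g('top')
cv2.imwrite('pics/side9.png',a);cv2.imwrite('pics/top9.png',t)
A=cv2.resize(a[190:290,250:315],None,fx=6,fy=6,interpolation=cv2.INTER_CUBIC)
T=cv2.resize(t[240:305,285:352],None,fx=6,fy=6,interpolation=cv2.INTER_CUBIC)
T=cv2.copyMakeBorder(T,0,600-T.shape[0],0,0,cv2.BORDER_CONSTANT)
cv2.imwrite('pics/c9.png',np.hstack([T,A]))
"
```

```text
t 21.57 TCP mould mm [-2.642e+02 -2.000e-01  2.574e+02] grasp [-2.642e+02 -2.000e-01  2.761e+02] F mould [ 0.6 -0.5 -0.7] w 0.1 gf 0.0
```

View pics/c9.png

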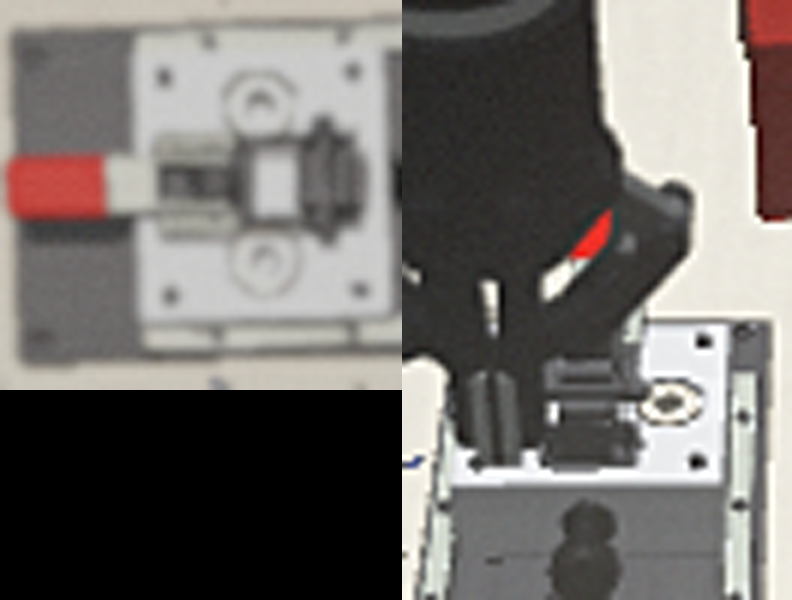

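The lever lies level in the top crop, with the red grip at (10–105, 187). The bar has been drawn inward to x≈322. The side crop shows it at (595, 395), below the lip top at about 370, so it is hooked under the lip. The half is shut, so I'm handing in.

```bash
python3 -c "
from cell import bot
print(bot.hand_in())"
```

```text
the job is handed in; nothing more can be done
None
```

The job is handed in at about 22 s; no verdict came back, but the final pictures show the mould shut, the bar hooked under the keeper's lip and the red lever lying level. The bar slipped out of the fingers just above the groove floor and dropped in, and my last push pressed the lever onto its stop with 50 N at the wrist.

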